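Switch on the bench power console at its locking toggle

TASK

Switch on the bench power console at its locking toggle, the tall black paddle bat. Pull the bat outward along its own length to free it from its lock, swing it over to the side where its pilot lamp sits, and let it spring fully home so that it is locked there. Leave the short ball-ended toggle on the same console as it is.

Things in the scene. Friction and masses are not known exactly. Their poses are not given: they have to be found in the camera images.
- lock_module: Locking toggle's module: aluminium plate 120 x 70 x 6 mm on the flat deck (180 x 270 mm, 75 mm above the bench) of a grey console, in one of three slots 85 mm apart in a row along y. Origin: centre of the plate's underside; z up. The bat's pivot is 8 mm above the origin, its axis along y, so the bat swings in the x-z plane. Pilot lamp (15 mm wide, 12 mm high) at x = +42 mm, the ON side.
- lock_bat (a joint): Swing of the bat, rad. 0: OFF, leaning 0.41 from upright to the module's -x (start); 0.41 upright; 0.82: ON, leaning 0.41 to +x. Locked at both ends (0.05 rad of play) until pulled, then swings freely. The bat: 9 mm steel neck, black paddle head 16 mm (x) x 12 mm (y) x 32 mm long, 28 to 60 mm from the pivot along the bat when home. Steel teeth beside the neck reach 25 mm above the pivot.
- lock_pull (a joint): How far the bat is drawn out along its own length, m: 0 home, 0.016 at the stop. A spring pulls it home (4 N at home, 7 N at the stop). Drawn out 0.013 or more, its 27 mm long cross pin clears the teeth; let go when fully over at either end, it springs home and locks.
- plain_tip (a point): Centre of the 11 mm ball end of the plain toggle, a short steel lever 28 mm long on a like module in another slot, about 40 mm above the deck. It stays wherever it stands; to be left as it is. The third slot holds a row of three fixed fuse caps, 22 mm high.

How it is judged (in metres and radians):
On the way, in this order (a step that is already met when the one before it is completed fails the run):
1. the bat is drawn out of its lock on the OFF side (value of joint lock_pull above 0.005 m and value of joint lock_bat below 0.3 rad), for 0.05 s.
2. the bat is swung past upright to the lamp's side (value of joint lock_bat above 0.55 rad), for 0.05 s.
At the end, for the whole second after the job is handed in: The locking bat leans to the lamp's side (swing above 0.70 rad) and is sprung home (drawn out less than 3 mm); the plain toggle's ball is within 8 mm of where it was (value of joint lock_bat above 0.7 rad and value of joint lock_pull below 0.003 m and distance of plain_tip from where it was at the start of the episode below 0.008 m); the robot touches nothing.
It fails at once if the plain toggle is flipped or pushed (distance of plain_tip from where it was at the start of the episode above 0.008 m).
It also fails if it takes over 38 s, if anything falls off the work surface, if the arm or the gripper's body presses on something with over 40 N, if the wrist force passes 120 N, or if a joint passes its speed limit or range.

ROBOT

A 6-joint arm with a two-finger parallel gripper is mounted at the origin on the work surface. World frame = base frame: x ahead of the robot, y to its left, z up, the work surface at z = 0. Lengths are in m, angles in degrees, forces in N, time in s.
With the tool pointing down it reaches from about 0.25 to 0.725 m from the base axis. Payload 9.7 kg.
Tool frame: the origin (TCP) lies midway between the tips of the shut fingers; the grasp point (between the pads) lies bot.grasp_offset behind it (bot.grasp_offset is the distance from the TCP to the grasp point, in m); x points along the fingers, y is the direction in which the jaws open and shut, and the axes are right-handed (so a half turn about x gives the same grasp; the last joint's range is limited). The gripper opens to 85 mm and grips with 20 to 120 N. Pads are 22 mm wide; open, the fingers measure 114 mm over their backs; the gripper's body (76 mm by 85 mm) begins 54 mm behind the grasp point. The pads swing forward as they close: fully open they stand 13 mm farther back than shut.
Start: joints at [77.177, 4.979, 10.078, 95.1, 0, 90], TCP at [0.122, 0.536, 0.231] pointing down, gripper open.
Joint ranges: [-179.16, 179.16], [-48.56, 103.87], [-65.8, 70.77], [-126.05, 130.52], [-82.76, 87.17], [-180, 180]. Speed limits (degrees/s): [127.2, 127.2, 147.25, 180, 180, 180].

INTERFACE

Orientations are given as [roll, pitch, yaw] about the fixed x, y, z axes, in that order (R = Rz(yaw) Ry(pitch) Rx(roll)).
In Python, from workcell import status, camera, bot gives the robot as it stands.
- The arm moves only by the shell command python3 -m jog 'ROWS' [OPENING] [FORCE]. ROWS is text: rows parted by semicolons, each of 4 numbers parted by spaces: the shift along the tool's x, y, z in mm, then the turn about the tool's x in degrees. A call has exactly 8 rows; each row is the pose to reach, as a shift and turn from the pose commanded when the call began, along the tool's axes at that moment; what a row does not reach only later rows make up. A row lasts 1/8 s, in which the tool goes at most 62.5 mm and 10.7 degrees, less where a joint would pass 70% of its speed; a pose out of reach is approached as far as the arm can. A call with a gripper value outside its range is refused whole. OPENING is the opening, from 0 (shut) to 1 (fully open), set as the call begins (- or left out, the last holds). The fingers move at their own pace and stop on an object; FORCE is the grip in N (left out, the last holds). Time passes only in rows, so rows that repeat a pose let the fingers close, or fill a call up. It gives the time, the measured TCP pose, the force and the opening at its end, in the units of the state.
- status.get_obs(): the state, without advancing time (a new reading comes with each control period).
- camera(name): name is "side" or "top"; returns a dict with "color" (480x640x3 uint8, red, green, blue), "vfov" (degrees; the focal length in pixels is half the picture's height over the tangent of half this angle, whatever the lens; pixels are square), "cx", "cy" (the principal point, pixels), "D" ([k1, k2, p1, p2, k3] as OpenCV has them; the pictures are not rectified), "rvec" (rotation vector, rad) and "tvec" (3), from world to camera coordinates, as OpenCV has them. Camera axes: x right, y down, z forward; pixel columns grow to the right and rows downward; lengths in m; the calibration is good to about 2 mm. A picture is of the moment at which its call begins. There is no depth.
- bot.job_done(): hands the job in, once; it reports no verdict.
The state is a dict: "time": time; "q": joint angles; "qd": joint speeds; "joint_efforts": joint torques, N m; "ee_pos": TCP position; "tcp_rot": TCP orientation; "wrist_force": force on the tool from outside, world axes, zero at the start; "torque": the same for the moment, N m; "opening": finger opening in m.
Only numpy, scipy, OpenCV 4.12 (cv2) and the standard library are available. Lean on these libraries where they do the work, as an engineer would, in place of code of your own. Each camera call takes 0.05 s, during which the arm holds its last target. There are 200 camera calls.

## Working session

There is one attempt and no reset: what is moved stays moved. The work goes in short steps, Python scripts to look and compute and a shell command to move; the robot and the scene stay as the last step left them, time stands still between calls to the robot, and variables do not carry over. Pictures are saved under pics/ and viewed, about 8 in all and at most 12, crops included, and the job is handed in when it is done.

```bash
mkdir -p pics; ls
cat > h.py <<'E'
import numpy as np, cv2
from workcell import status, camera, bot
def K(c):
    f=240/np.tan(np.radians(c["vfov"])/2); return np.array([[f,0,c["cx"]],[0,f,c["cy"]],[0,0,1.]])
def proj(c,P):
    return cv2.projectPoints(np.array(P,float).reshape(-1,1,3),np.array(c["rvec"],float),np.array(c["tvec"],float),K(c),np.array(c["D"],float))[0].reshape(-1,2)
def ray(c,uv):
    n=cv2.undistortPoints(np.array(uv,float).reshape(-1,1,2),K(c),np.array(c["D"],float)).reshape(-1,2)
    R=cv2.Rodrigues(np.array(c["rvec"],float))[0]; o=-R.T@np.array(c["tvec"],float)
    return o,np.c_[n,np.ones(len(n))]@R
def onz(c,uv,z):
    o,d=ray(c,uv); return o+d*((z-o[2])/d[:,2])[:,None]
def tri(c1,a,c2,b):
    o,d=ray(c1,[a]);p,e=ray(c2,[b]);d=d[0];e=e[0]
    s=np.linalg.lstsq(np.c_[d,-e],p-o,rcond=None)[0]; x=o+s[0]*d;y=p+s[1]*e
    return (x+y)/2,np.linalg.norm(x-y)
def save(c,n): cv2.imwrite(n,c["color"][:,:,::-1])
E
python3 - <<'E'
from h import *
import pickle
cs={n:camera(n) for n in("side","top")}
pickle.dump(cs,open("c0.pkl","wb"))
for n in cs:
    save(cs[n],f"pics/{n}0.png"); c=cs[n]; print(n,ray(c,[[320,240]])[0],c["vfov"])
o=status.get_obs();print(o["time"],o["ee_pos"],o["tcp_rot"],o["opening"],bot.grasp_offset)
E
```

```text
pics
side [0.30036298 0.45593299 0.58045503] 57.97522839253242
top [0.37887375 0.07352264 1.00596269] 42.8220045112179
0.1 [0.12201581 0.53608535 0.23061252] [ -90.82859835   89.92873782 -103.65168948] 0.08529740437888024 0.0187
```

View pics/side0.png

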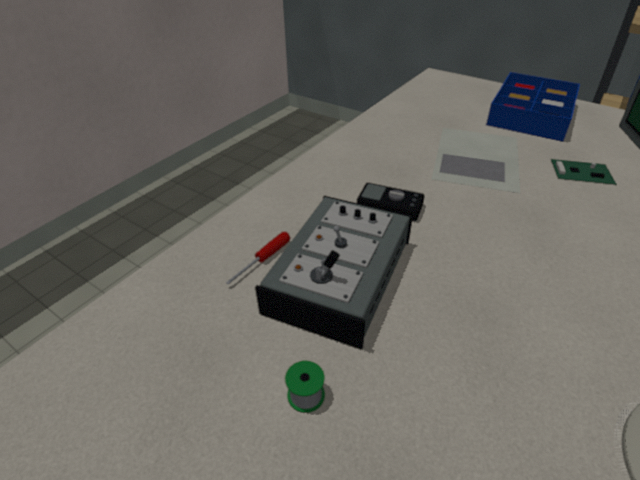

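View pics/top0.png

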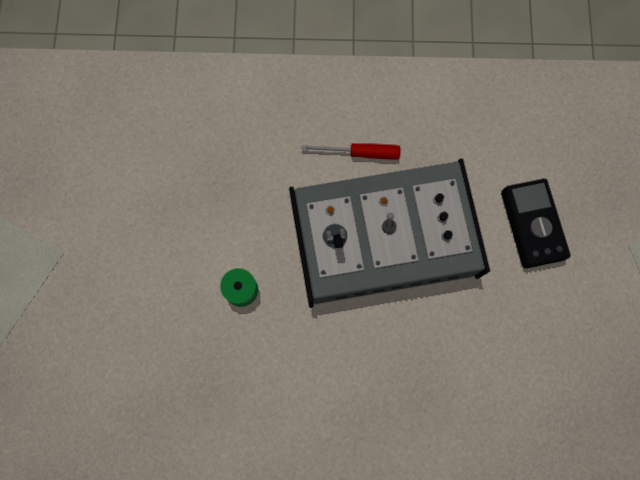

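The side view shows the bat at about (330,260), with its lamp at (298,267). In the top view the bat is at about (340,240) with its lamp at (330,210), and the plain toggle is in the middle slot at (390,220). Next I'll crop in closer.

Run:
```python
from h import *
import pickle
cs=pickle.load(open("c0.pkl","rb"))
a=cs["side"]["color"][230:310,260:380];b=cs["top"]["color"][185:285,290:440]
a=cv2.resize(a,(600,400),interpolation=cv2.INTER_CUBIC)
b=cv2.resize(b,(750,500),interpolation=cv2.INTER_CUBIC)
cv2.imwrite("pics/b1.png",b[:,:,::-1]);cv2.imwrite("pics/a1.png",a[:,:,::-1])
c=cs["top"]
print(onz(c,[[330,210],[384,201]],.093))
hsv=cv2.cvtColor(c["color"],cv2.COLOR_RGB2HSV)
m=cv2.inRange(c["color"],(140,140,140),(200,200,200))
# bright plates
g=hsv.copy(); m=((hsv[...,2]>140)&(hsv[...,1]<20)).astype(np.uint8)*255
m[:180]=0;m[290:]=0;m[:,:290]=0;m[:,490:]=0
m=cv2.morphologyEx(m,cv2.MORPH_CLOSE,np.ones((5,5)))
for k in cv2.findContours(m,0,2)[0]:
    if cv2.contourArea(k)>500:
        r=cv2.minAreaRect(k); bx=cv2.boxPoints(r); P=onz(c,bx,.081)
        print(r,P[:,:2].round(4).tolist(),P.mean(0),[np.linalg.norm(P[i]-P[i-1]).round(4) for i in range(4)])
```

```text
[[ 0.62969985  0.05413811  0.093     ]
 [ 0.64603982 -0.02937809  0.093     ]]
```

View pics/b1.png

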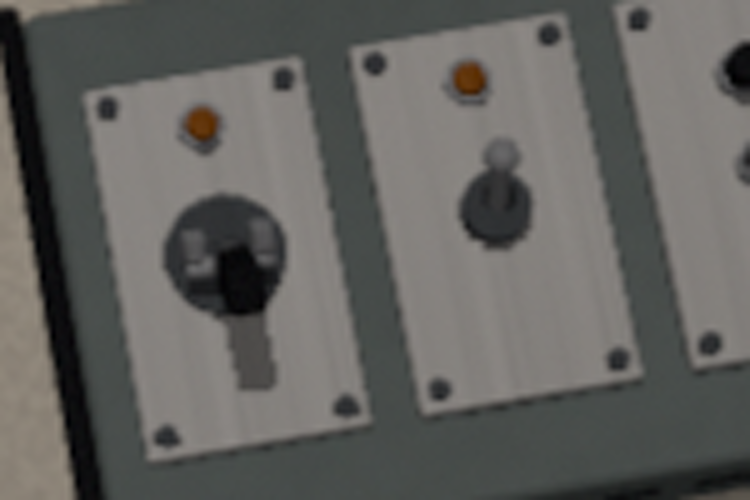

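View pics/a1.png

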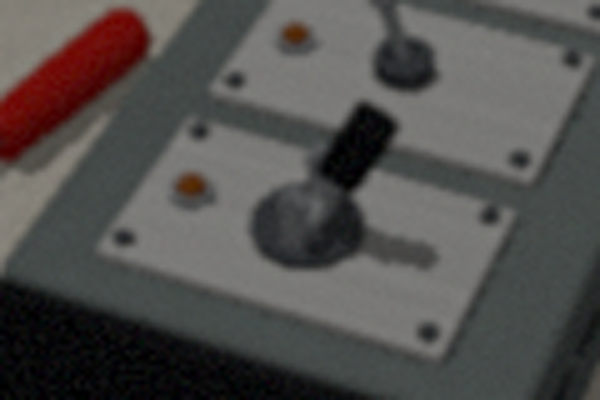

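In the top crop, the lock plate's corners are at (84,94), (300,57), (370,425) and (150,461), with the bat leaning away from the lamp. In the side crop, the same corners are at (195,115), (98,250), (440,357) and (517,210).

Run:
```python
from h import *
import pickle
from scipy.spatial.transform import Rotation as Ro
cs=pickle.load(open("c0.pkl","rb"));T,S=cs["top"],cs["side"]
# order: lamp/+y, lamp/-y, far/-y, far/+y
t=(np.array([[84,94],[300,57],[370,425],[150,461]])+.5)/5-.5+[290,185]
s=(np.array([[98,250],[195,115],[517,210],[440,357]])+.5)/5-.5+[260,230]
A,B=onz(T,t,.081),onz(S,s,.081)
for P in(A,B):
    x=(P[0]+P[1]-P[2]-P[3])[:2]; print(P.mean(0),np.degrees(np.arctan2(x[1],x[0])),[np.linalg.norm(P[i]-P[i-1]).round(4) for i in range(4)])
C=[tri(T,t[i],S,s[i]) for i in range(4)]; P=np.array([c[0] for c in C]);print(P.round(4),[c[1].round(4) for c in C])
ctr=P.mean(0);ctr[2]=.075
x=(P[0]+P[1]-P[2]-P[3])[:2];x/=np.linalg.norm(x);yaw=np.arctan2(x[1],x[0]);print("ctr",ctr,np.degrees(yaw))
X=np.r_[x,0]
def pt(r,a): return ctr+[0,0,.008]+r*(np.sin(a)*X+np.cos(a)*np.array([0,0,1]))
# head mask check
for n,c,roi in(("top",T,(325,225,355,252)),("side",S,(318,246,345,272))):
    m=np.zeros((480,640),np.uint8);a,b,e,f=roi
    m[b:f,a:e]=(c["color"][b:f,a:e].max(2)<45)
    k=max(cv2.findContours(m,0,2)[0],key=cv2.contourArea); M=cv2.moments(k)
    print(n,"mask c",M["m10"]/M["m00"],M["m01"]/M["m00"],cv2.boundingRect(k),"pred ctr,bot,tip",proj(c,[pt(.044,-.41),pt(.028,-.41),pt(.06,-.41)]).round(1).tolist())
o=status.get_obs();R=Ro.from_euler("xyz",o["tcp_rot"],degrees=True).as_matrix();print(R.round(3),o["q"])
Y=np.array([-X[1],X[0],0]);print("turn about tool x (deg):",np.degrees(np.arctan2(R[:,2]@Y,R[:,1]@Y)))
g=pt(.050,-.41); print("grasp",g,"tool shift mm of TCP:",1e3*R.T@(g-[0,0,bot.grasp_offset]-o["ee_pos"]))
np.save("m.npy",np.r_[ctr,yaw])
```

```text
[0.59150494 0.04585961 0.081     ] 11.071765418772127 [np.float64(0.1182), np.float64(0.0691), np.float64(0.1191), np.float64(0.0683)]
[0.59038961 0.04771585 0.081     ] 10.902082242247577 [np.float64(0.1182), np.float64(0.0711), np.float64(0.118), np.float64(0.0698)]
[[0.644  0.0912 0.0775]
 [0.6564 0.0231 0.0799]
 [0.5399 0.0008 0.0793]
 [0.5275 0.068  0.0773]] [np.float64(0.0002), np.float64(0.0011), np.float64(0.0001), np.float64(0.0001)]
ctr [0.59193992 0.04577115 0.075     ] 11.06873434357075
top mask c 337.148288973384 240.75792141951837 (327, 233, 19, 15) pred ctr,bot,tip [[337.9, 240.6], [336.7, 238.7], [339.0, 242.7]]
side mask c 330.7095588235294 259.6262254901961 (323, 251, 16, 21) pred ctr,bot,tip [[331.4, 258.1], [327.7, 263.9], [335.3, 252.2]]
[[-0.     0.222  0.975]
 [-0.001  0.975 -0.222]
 [-1.    -0.001 -0.   ]] [7.71770876e+01 5.01009404e+00 1.00366668e+01 9.50978275e+01
 1.03076327e-03 9.00001781e+01]
turn about tool x (deg): -23.89184230902284
grasp [0.57238021 0.04194477 0.12885604] tool shift mm of TCP: [ 120.92141241 -381.71207675  548.80476533]
```

```bash
python3 -m jog '0 -15 20 -2; 0 -40 55 -5; 0 -65 92 -8; 0 -92 130 -12; 0 -118 168 -16; 0 -145 207 -20; 0 -170 243 -23.9; 0 -191 274 -23.9' 0.45 30; python3 -c "
from h import *;print(status.get_obs()['q'])"
```

```text
time: 1.1
ee_pos: [0.3476, 0.2878, 0.2311]
tcp_rot: [-140.8, 90.0, -129.7]
wrist_force: [0.5, 0.2, -0.0]
opening: 0.0389
[ 3.96256497e+01 -8.43712722e+00 -3.02857455e+00  9.54242707e+01
 -2.97060504e-03  2.85223951e+01]
```

```bash
cat > rem.py <<'E'
from h import *
import sys
from scipy.spatial.transform import Rotation as Ro
m=np.load("m.npy");X=np.array([np.cos(m[3]),np.sin(m[3]),0])
o=status.get_obs();R=Ro.from_euler("xyz",o["tcp_rot"],degrees=True).as_matrix()
r,a=float(sys.argv[1]),float(sys.argv[2])
g=m[:3]+[0,0,.008]+r*(np.sin(a)*X+np.cos(a)*np.array([0,0,1]))
print(R.round(3).tolist(),o["ee_pos"],"off X:",np.degrees(np.arccos(R[:,2]@X)),1e3*R.T@(g-[0,0,bot.grasp_offset]-o["ee_pos"]))
E
python3 rem.py .05 -.41
```

```text
[[-0.0, -0.193, 0.981], [-0.0, 0.981, 0.193], [-1.0, -0.0, -0.0]] [0.34763714 0.2878335  0.23109324] off X: 0.036676382369368175 [ 120.94997782 -284.54527088  173.20973015]
```

```bash
python3 -m jog '0 -35 22 0; 0 -80 48 0; 0 -125 75 0; 0 -170 103 0; 5 -215 131 0; 12 -255 156 0; 18 -280 171 0; 20 -284.5 173.2 0'
python3 - <<'E'
from h import *
import pickle
cs={n:camera(n) for n in("side","top")};pickle.dump(cs,open("c1.pkl","wb"))
im=[cv2.resize(cs["side"]["color"][180:320,240:400],(400,350)),cv2.resize(cs["top"]["color"][180:320,280:440],(400,350))]
cv2.imwrite("pics/c1.png",np.hstack(im)[:,:,::-1])
E
python3 rem.py .05 -.41
```

```text
time: 2.1
ee_pos: [0.5719, 0.0419, 0.2099]
tcp_rot: [175.5, 89.9, -173.5]
wrist_force: [0.0, 0.6, 0.1]
opening: 0.0386
[[-0.001, -0.191, 0.982], [0.0, 0.982, 0.191], [-1.0, 0.0, -0.001]] [0.57120523 0.04316732 0.21066909] off X: 0.08148904619025997 [100.51131061  -1.45559297   1.051426  ]
```

View pics/c1.png

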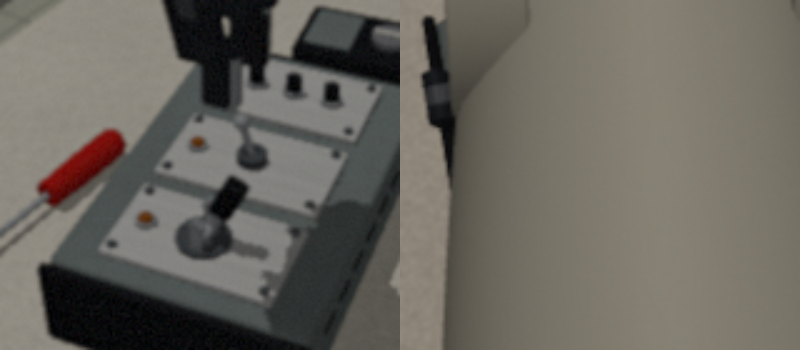

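The side crop shows the fingers hanging above the bat, jaws open, with the bat and plain toggle untouched. The top view is blocked by the arm. I'll descend next.

```bash
python3 -m jog '12 0 0.5 0; 30 0 0.5 0; 50 0 0.5 0; 70 0 0.5 0; 85 0 0.5 0; 95 0 0.5 0; 101 0 0.5 0; 101 0 0.5 0'
python3 - <<'E'
from h import *
cs={"side":camera("side")}
cv2.imwrite("pics/d1.png",cv2.resize(cs["side"]["color"][190:310,250:410],(800,600),interpolation=cv2.INTER_CUBIC)[:,:,::-1])
E
python3 rem.py .05 -.41
```

```text
time: 3.2
ee_pos: [0.5719, 0.0435, 0.1102]
tcp_rot: [-178.7, 90.0, -167.7]
wrist_force: [0.3, 1.0, 0.6]
opening: 0.0385
[[0.0, -0.192, 0.981], [0.0, 0.981, 0.192], [-1.0, -0.0, 0.0]] [0.57212467 0.04343367 0.1106352 ] off X: 0.02877881441950128 [ 0.47924131 -1.51022481 -0.03553269]
```

View pics/d1.png

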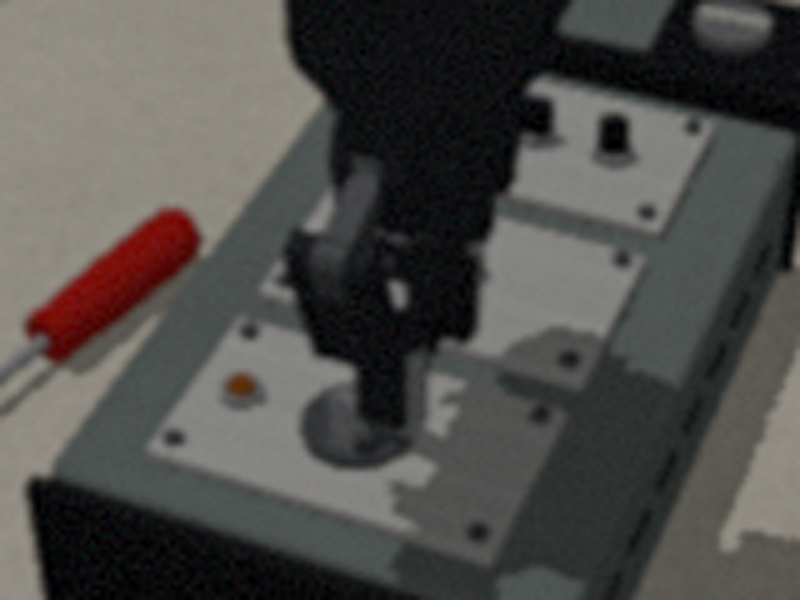

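The fingers straddle the paddle and sit clear of the teeth and the lamp. Closing now.

```bash
python3 -m jog '0 0 0 0; 0 0 0 0; 0 0 0 0; 0 0 0 0; 0 0 0 0; 0 0 0 0; 0 0 0 0; 0 0 0 0' 0 40; python3 rem.py .05 -.41
```

```text
time: 4.25
ee_pos: [0.5722, 0.0437, 0.1109]
tcp_rot: [21.3, 89.9, 32.4]
wrist_force: [-1.7, 3.1, 4.2]
opening: 0.0112
[[0.001, -0.192, 0.981], [0.001, 0.981, 0.192], [-1.0, 0.0, 0.001]] [0.5721717  0.04367787 0.11090889] off X: 0.059355433957004926 [ 0.75206225 -1.74113543 -0.12942806]
```

```bash
python3 -m jog '-2 0 -0.9 0; -4 0 -1.7 0; -6 0 -2.6 0; -8 0 -3.5 0; -10 0 -4.4 0; -12 0 -5.2 0; -13.8 0 -6 0; -13.8 0 -6 0'; python3 rem.py .05 -.41
python3 - <<'E'
from h import *
c=camera("side")
cv2.imwrite("pics/e1.png",cv2.resize(c["color"][190:310,250:410],(800,600),interpolation=cv2.INTER_CUBIC)[:,:,::-1])
E
```

```text
time: 5.25
ee_pos: [0.5668, 0.0426, 0.1236]
tcp_rot: [16.7, 89.9, 27.8]
wrist_force: [6.1, 3.3, -4.1]
opening: 0.0113
[[0.001, -0.192, 0.981], [0.001, 0.981, 0.192], [-1.0, 0.0, 0.001]] [0.56681606 0.04255287 0.12358774] off X: 0.06846339615236936 [13.43721707 -1.67152837  5.32797226]
```

View pics/e1.png

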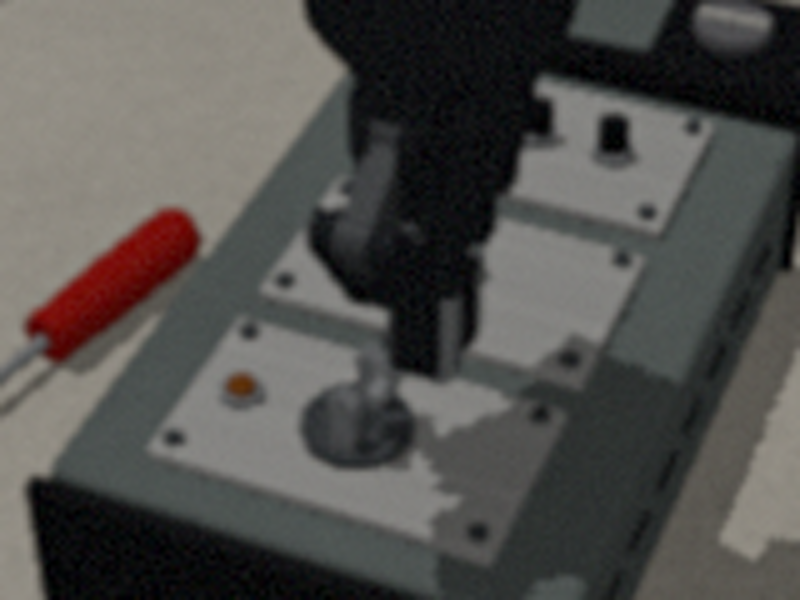

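The neck is now visible below the paddle, so the bat is drawn out, by about 14 mm measured. I'll pull slightly more and then swing to upright.

```bash
python3 -m jog '-0.9 0 -0.4 0; -2 0 3 0; -3.4 0 6.4 0; -4.3 0 9.6 0; -5.1 0 12.8 0; -5.7 0 16 0; -6.1 0 19.3 0; -6.4 0 25.9 0'; python3 rem.py .066 0
```

```text
time: 6.3
ee_pos: [0.5912, 0.0473, 0.1305]
tcp_rot: [164.2, 89.9, 175.3]
wrist_force: [-5.8, 2.0, -7.7]
opening: 0.0111
[[-0.001, -0.192, 0.981], [0.0, 0.981, 0.192], [-1.0, 0.0, -0.001]] [0.59124791 0.04729355 0.13049024] off X: 0.051203131005899724 [ 0.18948421 -1.62702084  0.38685568]
```

```bash
python3 -m jog '0.2 0 4.6 0; 0.6 0 9.2 0; 1.5 0 13.8 0; 2.6 0 18.2 0; 3.8 0 22 0; 5 0 25.1 0; 6 0 27.3 0; 6 0 27.3 0'; python3 rem.py .066 .41
python3 - <<'E'
from h import *
c=camera("side")
cv2.imwrite("pics/f1.png",cv2.resize(c["color"][190:310,250:410],(800,600),interpolation=cv2.INTER_CUBIC)[:,:,::-1])
E
```

```text
time: 7.3
ee_pos: [0.6181, 0.0525, 0.1247]
tcp_rot: [163.5, 90.0, 174.5]
wrist_force: [-7.2, 2.0, -4.9]
opening: 0.011
[[-0.001, -0.192, 0.981], [0.0, 0.981, 0.192], [-1.0, 0.0, -0.001]] [0.61805889 0.0525104  0.12466436] off X: 0.04258439498201467 [-0.16550322 -1.59934942 -0.61885606]
```

View pics/f1.png

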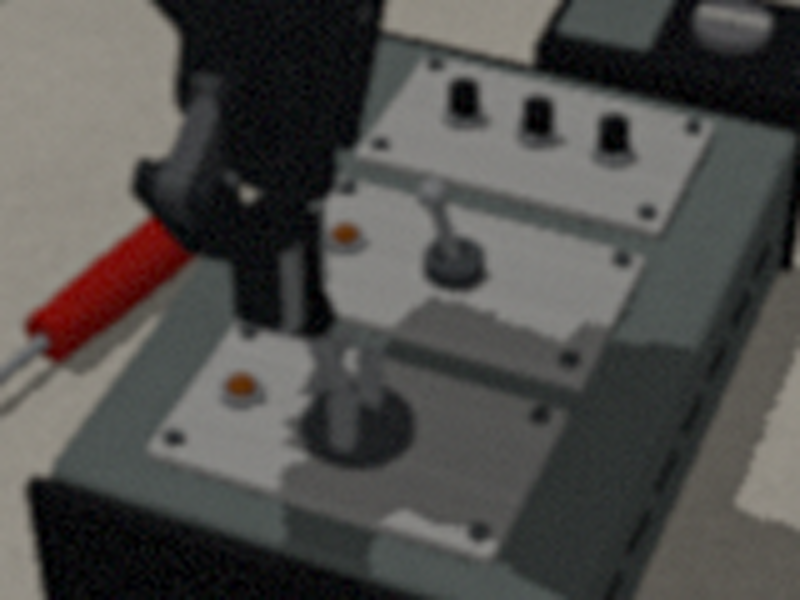

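```bash
python3 -m jog '0.4 0 0.8 0; 0.8 0 1.7 0; 0.8 0 1.7 0; 0.8 0 1.7 0; 0.8 0 1.7 0; 0.8 0 1.7 0; 0.8 0 1.7 0; 0.8 0 1.7 0'; python3 rem.py .066 .41
```

```text
time: 8.35
ee_pos: [0.6197, 0.0529, 0.1241]
tcp_rot: [158.5, 90.0, 169.6]
wrist_force: [-8.4, 1.7, -3.8]
opening: 0.0112
[[-0.0, -0.192, 0.981], [0.0, 0.981, 0.192], [-1.0, 0.0, -0.0]] [0.61968451 0.05286104 0.12411499] off X: 0.026553740268237605 [-0.71424296 -1.63106481 -2.28191012]
```

```bash
python3 -m jog '2 0 -0.9 0; 4 0 -1.7 0; 6 0 -2.6 0; 8 0 -3.5 0; 10 0 -4.4 0; 12 0 -5.3 0; 13.8 0 -6.2 0; 13.8 0 -6.2 0'; python3 rem.py .05 .41
```

```text
time: 9.35
ee_pos: [0.6165, 0.0523, 0.1136]
tcp_rot: [-0.7, 89.5, 10.4]
wrist_force: [0.4, 4.3, 9.3]
opening: 0.0115
[[0.008, -0.192, 0.981], [0.001, 0.981, 0.192], [-1.0, -0.0, 0.008]] [0.61645106 0.05226299 0.11362678] off X: 0.46015361528588683 [ 3.42769236 -1.66300555 -5.39932108]
```

```bash
python3 -m jog '0 0 0 0; 0 0 0 0; 0 0 0 0; 0 0 0 0; 0 0 0 0; 0 0 0 0; 0 0 0 0; 0 0 0 0' 0.4; python3 rem.py .05 .41;  python3 - <<'E'
from h import *
c=camera("side")
cv2.imwrite("pics/g1.png",cv2.resize(c["color"][190:310,250:410],(800,600),interpolation=cv2.INTER_CUBIC)[:,:,::-1])
E
```

```text
time: 10.35
ee_pos: [0.6139, 0.0516, 0.1099]
tcp_rot: [101.8, 90.0, 112.8]
wrist_force: [0.1, -0.1, 0.9]
opening: 0.0343
[[-0.0, -0.192, 0.981], [0.0, 0.981, 0.192], [-1.0, 0.0, -0.0]] [0.61386702 0.05161085 0.10989206] off X: 0.007347649020511723 [-0.26398908 -1.52100791 -2.71007489]
```

View pics/g1.png

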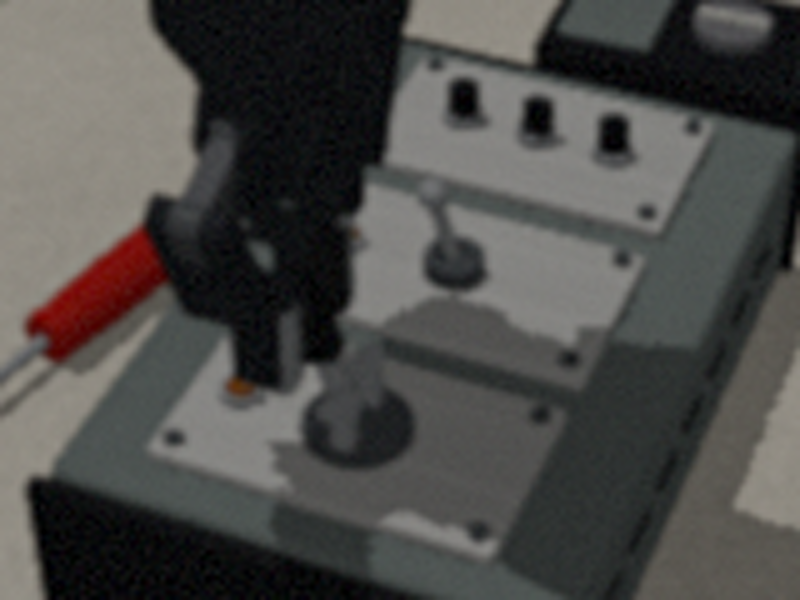

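The fingers are open beside the bat, but they hide the paddle. I'll retreat up and then back so I can check it.

```bash
python3 -m jog '-8 0 0 0; -22 0 0 0; -40 0 0 0; -60 0 0 0; -80 0 0 0; -100 15 -10 0; -110 45 -30 0; -115 80 -55 0' && python3 -m jog '0 30 -25 0; 0 70 -50 0; 0 110 -75 0; 0 150 -100 0; 0 190 -125 0; 0 220 -145 0; 0 235 -150 0; 0 235 -150 0'
python3 - <<'E'
from h import *
import pickle
cs={n:camera(n) for n in("side","top")};pickle.dump(cs,open("c2.pkl","wb"))
im=[cv2.resize(cs["side"]["color"][225:315,260:370],(400,327),interpolation=2),cv2.resize(cs["top"]["color"][185:275,295:405],(400,327),interpolation=2)]
cv2.imwrite("pics/h1.png",np.hstack(im)[:,:,::-1])
m=np.load("m.npy");X=np.array([np.cos(m[3]),np.sin(m[3]),0])
for p in (0,.008,.014):
  for n,c in cs.items():
    print(p,n,proj(c,[m[:3]+[0,0,.008]+(r+p)*(np.sin(.41)*X+np.cos(.41)*np.array([0,0,1])) for r in(.028,.044,.06)]).round(1).tolist())
for n,(a,b,e,f) in(("side",(295,235,340,275)),("top",(320,210,355,250))):
    k=np.zeros((480,640),np.uint8);k[b:f,a:e]=cs[n]["color"][b:f,a:e].max(2)<45
    l=max(cv2.findContours(k,0,2)[0],key=cv2.contourArea);M=cv2.moments(l);print(n,M["m10"]/M["m00"],M["m01"]/M["m00"],cv2.boundingRect(l),cv2.minAreaRect(l))
print(proj(cs["top"],[[0,0,0]])[0])
E
```

```text
time: 11.4
ee_pos: [0.5435, 0.1206, 0.2266]
tcp_rot: [9.7, 89.9, 20.7]
wrist_force: [-0.7, 0.7, 0.2]
opening: 0.034
time: 12.4
ee_pos: [0.3517, 0.322, 0.2254]
tcp_rot: [22.6, 90.0, 33.8]
wrist_force: [-0.1, 0.2, -0.0]
opening: 0.0341
0 side [[314.8, 260.2], [310.9, 252.3], [307.0, 244.3]]
0 top [[334.1, 224.5], [333.7, 218.0], [333.2, 211.3]]
0.008 side [[312.9, 256.3], [309.0, 248.3], [304.9, 240.2]]
0.008 top [[333.9, 221.2], [333.4, 214.7], [333.0, 207.9]]
0.014 side [[311.4, 253.3], [307.5, 245.3], [303.4, 237.1]]
0.014 top [[333.7, 218.8], [333.3, 212.2], [332.8, 205.3]]
side 302.90909090909093 246.00344352617077 (295, 235, 14, 28) ((301.5, 248.5), (27.0, 13.0), 90.0)
top 333.5146443514644 218.8172942817294 (329, 210, 11, 19) ((333.1880187988281, 218.7840118408203), (18.425201416015625, 8.854829788208008), 79.69515228271484)
[358.56441531 645.41309547]
```

View pics/h1.png

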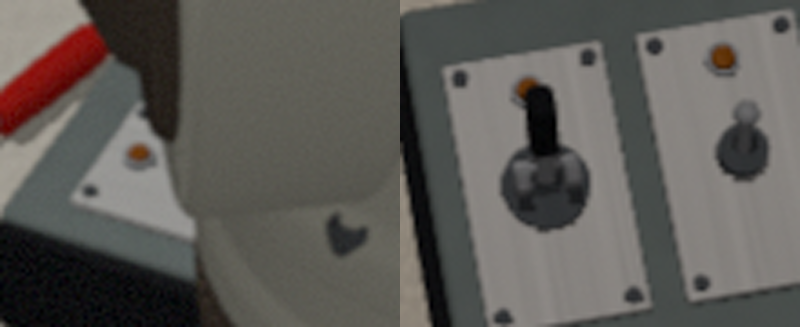

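The top view shows the bat leaning over the lamp, with its centroid at (333.5,218.8) against a predicted home position of (333.7,218.0). The plain lever hasn't moved. The arm hides the side view, so I'll move it clear and confirm.

```bash
python3 -m jog '0 25 -18 0; 0 60 -45 0; 0 100 -75 0; 0 140 -105 0; 0 180 -135 0; 0 215 -160 0; 0 240 -175 0; 0 250 -183 0'
python3 - <<'E'
from h import *
import pickle
c={n:camera(n) for n in("side","top")};o=pickle.load(open("c0.pkl","rb"))
cv2.imwrite("pics/i1.png",cv2.resize(c["side"]["color"][225:315,260:380],(800,600),interpolation=2)[:,:,::-1])
for n,(a,b,e,f) in(("side",(299,236,325,268)),):
    k=np.zeros((480,640),np.uint8);k[b:f,a:e]=c[n]["color"][b:f,a:e].max(2)<45
    l=max(cv2.findContours(k,0,2)[0],key=cv2.contourArea);M=cv2.moments(l);p=(M["m10"]/M["m00"],M["m01"]/M["m00"]);print(n,p,cv2.boundingRect(l))
print(tri(c["top"],(333.5,218.8),c["side"],p))
m=np.load("m.npy");X=np.array([np.cos(m[3]),np.sin(m[3]),0]);P=tri(c["top"],(333.5,218.8),c["side"],p)[0]-m[:3]-[0,0,.008]
print("r,a",np.hypot(P@X,P[2]),np.arctan2(P@X,P[2]))
for n,(u,v,w,h) in(("top",(375,205,30,30)),("side",(328,225,24,22))):
    d=cv2.absdiff(c[n]["color"],o[n]["color"])[v:v+h,u:u+w];print(n,"plain diff",d.max(),d.mean())
E
```

```text
time: 13.5
ee_pos: [0.1246, 0.532, 0.2245]
tcp_rot: [-103.8, 90.0, -92.7]
wrist_force: [0.6, -0.1, 0.6]
opening: 0.0343
side (310.50053937432574, 253.1467098166127) (303, 245, 16, 18)
(array([0.60893067, 0.04958409, 0.12177498]), np.float64(0.0013268144859680132))
r,a 0.04250285636423788 0.4219523431064569
top plain diff 4 0.5159259259259259
side plain diff 9 1.4627525252525253
```

View pics/i1.png

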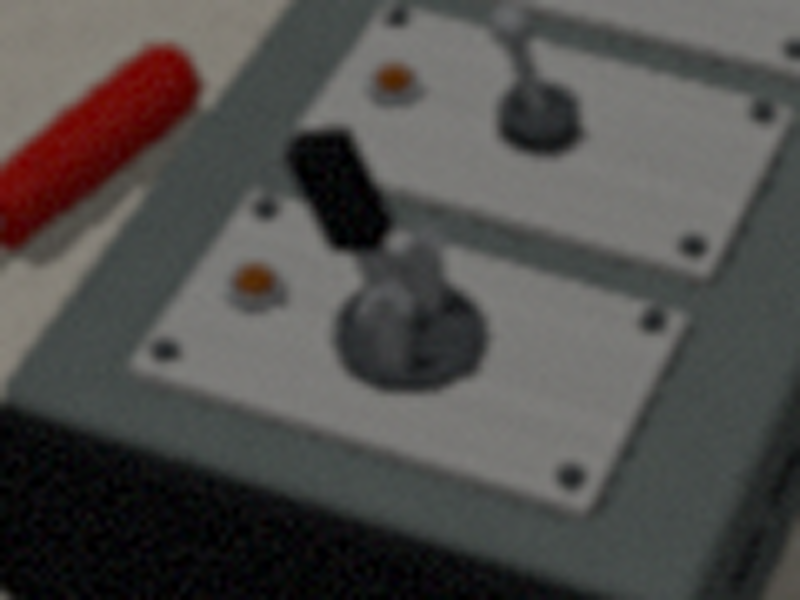

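The paddle centre measures 42.5 mm from the pivot (44 mm expected at home) at +0.42 rad. That puts the bat home on the lamp side, and the plain toggle is unchanged.

```bash
python3 -c "
from workcell import bot;bot.job_done()"
```

```text
the job is handed in; nothing more can be done
```

The locking bat is switched on and, by the final camera check, sprung home on the lamp's side. I handed the job in at about 13.6 s; no verdict was reported.

I gripped the paddle and drew it out about 14 mm on the OFF side. I then swung it past upright to the lamp's side, lowered and released it, and backed the arm well clear.

**Last checks:**
- **Bat:** across the two views, the paddle centre is 42.5 mm from the pivot (44 mm expected when home), leaning +0.42 rad from upright. That is about 0.83 rad of swing. The two rays missed each other by 1.3 mm, within the calibration's 2 mm.
- **Plain toggle:** its image patches match the start pictures in both views, so it did not move.
- **Robot:** the arm is clear of everything and the wrist force is about zero.

**One reading disagreed:** while I lowered the bat still gripped, it met about 9 N and stopped roughly 4 mm short. I probably had it pressed slightly past the end of its swing. After I opened the fingers, the final pictures showed it home.

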